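# Hold the batten in the bench hook for the saw

## Task

Hold the next spacer for me to saw: lay the pale pine batten flat (wide face down) on the bed of the beech bench hook and push it home, its long side snug along the fence and its end against the dark stop block. Then hold it there with the fingertips in one firm diagonal push, down onto the bed and against the fence at once, pushing between the stop block and the saw slot and at least 25 mm from the slot, and finish while still holding it like that: do not let go. Leave the dark batten and everything else lying about where it is.

Things in the scene. Friction and masses are not known exactly. Their poses are not given: they have to be found in the camera images.
- saw_board: Fixed, stiff sawing station: 300 x 300 x 18 mm plywood board with a beech bench hook on it, turned up to 0.25 rad. Origin: centre of the board's underside, on the table. x points from its open near side to the fence, y left along the fence to the stop block, z up. Bed top at z = 36 mm, fence face at x = 20, stop block face at y = 90, saw slot at y = -40 mm
- bed: The flat beech bed of the bench hook, 230 x 250 x 18 mm, smooth, top face at z = 36 mm, reaching from x = -170 to 60 mm (the fence stands on its far 40 mm) and y = -125 to 125 mm in the frame of saw_board; same origin and axes as saw_board. The friction of wood on it varies, 0.5 to 0.7
- fence: The beech fence along the far edge of the bed: 40 mm thick (x = 20 to 60 mm), 250 mm long, top at z = 72 mm (36 mm above the bed), split by the 2 mm wide upright saw slot at y = -40 mm; same origin and axes as saw_board
- stop_block: The dark wooden stop block screwed on the bed at the left end of the fence: 35 mm long along the fence (y = 90 to 125 mm), standing out 65 mm from the fence face (x = -45 to 20 mm), top at z = 70 mm; same origin and axes as saw_board
- saw_slot (a point): The foot of the saw slot in the fence face, on the bed (x = 20, y = -40, z = 36 mm in the frame of saw_board); axes as saw_board
- corner (a point): The corner where bed, fence face and stop block face meet (x = 20, y = 90, z = 36 mm in the frame of saw_board); axes as saw_board. The batten goes from here 200 mm along -y, 32 mm along -x, 24 mm up
- batten: The pale pine batten to be held: 32 (x) x 200 (y) x 24 (z) mm, 55 to 115 g, lying on its wide face on the table right of the station, at one of two places (the dark batten is at the other), long side roughly along y. Origin: centre of its underside; both ends are alike
- batten_mid (a point): The centre of the pale batten, 12 mm above its underside; axes as batten
- dark_batten: Dark hardwood batten of the same size, 32 x 200 x 24 mm, not to be used or moved. Origin: centre of its underside, y along its length
- spacer: A finished pine spacer, 32 x 130 x 24 mm, lying on the plywood board behind the fence; leave it there. Origin: centre of its underside
- pencil: Yellow pencil, 8 mm thick and 195 mm long, on the plywood board behind the fence; leave it. Origin: underside of its middle
- tenon_saw: Tenon saw lying flat on the left of the table, 360 x 110 mm, 20 mm thick; leave it. Origin: on the table, below the saw's middle
- try_square: Try square lying on the table front left, stock 110 mm, steel blade 150 mm; leave it. Origin: underside of the stock's middle
- glue: White glue bottle with an orange cap, 56 mm wide, 150 mm tall, beyond the far batten place; leave it. Origin: centre of its foot
- tape: Roll of brown tape lying flat at the near right, 100 mm wide, 24 mm high; leave it. Origin: centre of its underside
Things that resemble listed ones, but are neither listed nor needed, are in the scene too. Leave any turquoise look-alike of the batten alone.

How it is judged:
By the outcome, as a careful person would: the job done as asked, in the order asked, and still so for the second after the job is handed in, while the arm keeps its last pose, push and grip.
It also fails if it takes over 54 s, if anything falls off the work surface, if the arm or the gripper's body presses on something with over 40 N, if the wrist force passes 120 N, or if a joint passes its speed limit or range.

## Robot

A 6-joint arm with a two-finger parallel gripper is mounted at the origin on the work surface. World frame = base frame: x ahead of the robot, y to its left, z up, the work surface at z = 0. Lengths are in m, angles in rad, forces in N, time in s.
With the tool pointing down it reaches from about 0.15 to 0.775 m from the base axis. Payload 6.1 kg.
Tool frame: the origin (TCP) lies at the very end of the fingers, on their centre line; the grasp point (between the pads) lies 19 mm behind it; x points along the fingers, y is the direction in which the jaws open and shut, and the axes are right-handed (so a half turn about x gives the same grasp; the last joint's range is limited). The gripper opens to 85 mm and grips with 20 to 120 N. Pads are 22 mm wide; open, the fingers measure 114 mm over their backs; the gripper's body (76 mm by 85 mm) begins 54 mm behind the grasp point. The pads swing forward as they close: fully open they stand 13 mm farther back than shut.
Start: joints at [1.29, 0.126, -0.04, 1.405, 0, 1.571], TCP at [0.145, 0.504, 0.231] pointing down, gripper open.
Joint ranges: [-2.72, 2.72], [-0.95, 1.95], [-1.27, 1.35], [-1.78, 2.02], [-1.46, 1.47], [-3.14, 3.14]. Speed limits (rad/s): [2.39, 2.39, 3.01, 3.14, 3.14, 3.14].

## Interface

Orientations are given as a rotation vector (axis times angle).
In Python, from workcell import r gives the robot as it stands. Calls block until the motion is done:
- r.goto(position, orientation): joint-space move of the TCP to a pose.
- r.move_straight(position, orientation=None, v=0.15): straight line of the TCP; orientation=None keeps the orientation; v is the mean speed in m/s.
- r.set_joints(angles): joint-space move.
- r.release() and r.grasp(): open the fingers fully, or close them until they stop; the grip force is fixed at half the most.
- r.pause(seconds).
- r.ik(position, orientation): joint angles nearest the present ones, or None.
- r.observe(): the state.
- r.capture(name): name is "scene" or "top"; returns a dict with "image" (400x640x3 uint8, blue, green, red), "intrinsics" (3x3 intrinsics, pixels), "k1" (the pictures are not rectified: a ray, as slopes to the right and down, at radius r is drawn at 1 + k1 r^2 times it, then the intrinsics apply), "extrinsics" (4x4, takes a point from camera to world coordinates). Camera axes: x right, y down, z forward; pixel columns grow to the right and rows downward; lengths in m; the calibration is good to about 2 mm. A picture is of the moment at which its call begins. There is no depth.
A pose or a line that the arm cannot do raises r.Unreachable and nothing moves.
- r.hand_in(): hands the job in, once; it reports no verdict.
The state is a dict: "time": time; "joint_positions": joint angles; "qd": joint speeds; "joint_efforts": joint torques, N m; "eef_pos": TCP position; "tcp_rot": TCP orientation; "contact_force": force on the tool from outside, world axes, zero at the start; "moment": the same for the moment, N m; "opening": opening from 0.0 (shut) to 1.0 (fully open).
Only numpy, scipy, OpenCV 4.12 (cv2) and the standard library are available. Lean on these libraries where they do the work, as an engineer would, in place of code of your own. Each camera call takes 0.05 s, during which the arm holds its last target. There are 200 camera calls.

## Working session

There is one attempt and no reset: what is moved stays moved. The work goes in short steps, each a Python script; the robot and the scene stay as the last script left them, time stands still between calls to the robot, and variables do not carry over. Pictures are saved under pics/ and viewed, about 8 in all and at most 12, crops included, and the job is handed in when it is done.

```bash
ls; mkdir -p pics; python3 - <<'E'
from workcell import r
import cv2
for n in("scene","top"):
    c=r.capture(n); cv2.imwrite(f"pics/{n}0.png",c["image"]); print(n,c["intrinsics"],c["k1"],c["extrinsics"])
o=r.observe(); print(o)
E
```

```text
pics
scene [[372.31669742   0.         319.3071014 ]
 [  0.         372.31669742 200.5611334 ]
 [  0.           0.           1.        ]] -0.019148000388499842 [[-0.80456231  0.34604994 -0.48262711  1.12398457]
 [ 0.59384868  0.47540225 -0.64910434  0.81229497]
 [ 0.0048195  -0.80885236 -0.58799204  0.7965315 ]
 [ 0.          0.          0.          1.        ]]
top [[374.37721884   0.         328.14212874]
 [  0.         374.37721884 196.80456104]
 [  0.           0.           1.        ]] -0.04281030969712119 [[-0.02816155 -0.9903811   0.13547027  0.32725612]
 [-0.99960206  0.02812229 -0.00220384 -0.01014962]
 [-0.00162709 -0.13547842 -0.99077896  1.46952059]
 [ 0.          0.          0.          1.        ]]
{'time': 0.1, 'joint_positions': array([ 1.29001779e+00,  1.26336307e-01, -4.04664451e-02,  1.40541163e+00,
       -6.33865717e-06,  1.57079754e+00]), 'qd': array([ 0.00182905,  0.00082899,  0.0031757 ,  0.0010425 , -0.0025599 ,
        0.00060074]), 'joint_efforts': array([ 1.89052653e-04, -4.36900806e+01,  3.53607488e+01,  1.36086773e-02,
        1.01327694e-04, -2.25209675e-05]), 'eef_pos': array([0.14538295, 0.5040995 , 0.23061619]), 'tcp_rot': array([ 0.21929231,  1.559729  , -0.22150527]), 'contact_force': array([ 0.57389688, -0.05399706,  0.27654216]), 'moment': array([-0.00138716,  0.01100717,  0.03523725]), 'opening': 1.002823060904345}
```

View pics/top0.png

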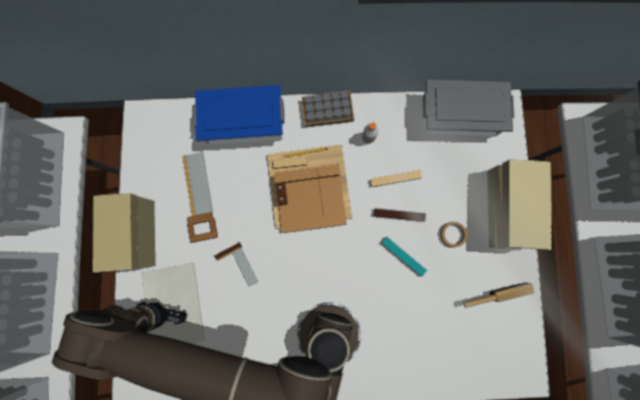

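View pics/scene0.png

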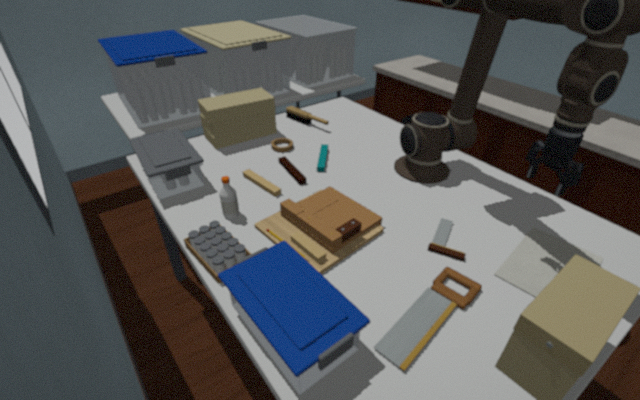

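The top picture shows the station at about (267–350, 147–232), the pale batten at (370–421, 172–185), the dark one at (373–425, 209–220), and the turquoise decoy at (403, 256). I'll crop in closer and write the calibration helper.

```bash
cat > h.py <<'E'
import numpy as np, cv2
from workcell import r
def cam(n):
    c=r.capture(n); k=c["k1"]; c["d"]=np.array([k,0,0,0.]); c["inv"]=np.linalg.inv(c["extrinsics"]); return c
def proj(c,P):
    P=np.atleast_2d(np.asarray(P,float)); M=c["inv"]
    return cv2.projectPoints(P,cv2.Rodrigues(M[:3,:3])[0],M[:3,3],c["intrinsics"],c["d"])[0][:,0]
def unproj(c,uv,z):
    s=cv2.undistortPoints(np.asarray(uv,float).reshape(-1,1,2),c["intrinsics"],c["d"])[:,0]
    R,t=c["extrinsics"][:3,:3],c["extrinsics"][:3,3]
    d=np.c_[s,np.ones(len(s))]@R.T
    return t+d*((z-t[2])/d[:,2])[:,None]
E
python3 - <<'E'
from h import *
c=cam("top"); im=c["image"]
cr=im[135:245,255:435]; cv2.imwrite("pics/crop1.png",cv2.resize(cr,None,fx=4.4,fy=4.4,interpolation=cv2.INTER_CUBIC))
for n,box in(("top",(365,165,430,192)),("scene",(235,162,290,200))):
    cc=cam(n); x0,y0,x1,y1=box; s=cc["image"][y0:y1,x0:x1]
    hsv=cv2.cvtColor(s,cv2.COLOR_BGR2HSV); m=((hsv[...,1]>75)&(hsv[...,2]>90)).astype(np.uint8)
    k,l,st,_=cv2.connectedComponentsWithStats(m); i=1+np.argmax(st[1:,4]); ys,xs=np.where(l==i)
    rc=cv2.boxPoints(cv2.minAreaRect(np.c_[xs+x0,ys+y0].astype(np.float32)))
    print(n,st[i],rc.tolist()); w=unproj(cc,np.c_[xs+x0,ys+y0],0.022)[:,:2]
    print(cv2.minAreaRect(w.astype(np.float32)*1000), w.mean(0))
E
```

```text
top [  6   6  50  15 321] [[370.473876953125, 179.06878662109375], [419.16180419921875, 170.32992553710938], [420.3656005859375, 177.03692626953125], [371.67767333984375, 185.77578735351562]]
((592.1267700195312, -280.25640869140625), (27.079532623291016, 195.86500549316406), 8.660860061645508) [ 0.59169779 -0.27855998]
scene [  9   8  36  23 254] [[243.076904296875, 173.38461303710938], [247.076904296875, 167.38461303710938], [279.6153564453125, 189.07693481445312], [275.6153564453125, 195.07693481445312]]
((593.0765380859375, -278.53118896484375), (35.72585678100586, 200.46649169921875), 7.552107810974121) [ 0.5923123  -0.27386306]
```

View pics/crop1.png

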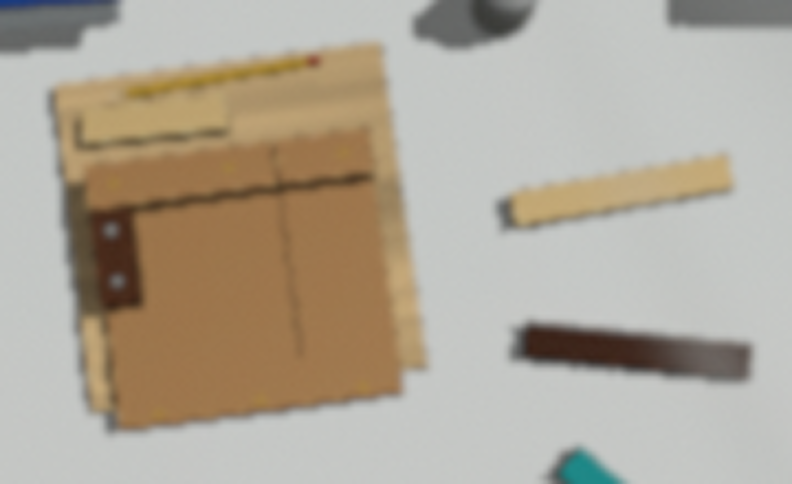

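The crop shows the bench hook clearly. Bed near corners are at (118,428) and (402,392), the fence top's far corners at (86,165) and (370,125), and the stop block at (104–142, 210–307). Both cameras put the pale batten near (0.592, -0.279) with a yaw of about 0.14. Next I'll fit the board pose and check the arm can reach.

```bash
cat >> h.py <<'E'
def Rz(a): return cv2.Rodrigues(np.array([0,0,a]))[0]
def tool(xd,yd):
    xd=np.asarray(xd,float)/np.linalg.norm(xd); yd=np.asarray(yd,float); yd=yd-xd*(xd@yd); yd/=np.linalg.norm(yd)
    return cv2.Rodrigues(np.c_[xd,yd,np.cross(xd,yd)])[0][:,0]
E
python3 - <<'E'
from h import *
from scipy.optimize import least_squares
c=cam("top")
L=[((-170,125,36),(118,428)),((-170,-125,36),(402,392)),((60,125,72),(86,165)),((60,-125,72),(370,125)),((150,150,18),(52,90)),((150,-150,18),(381,43)),((-150,-150,18),(427,369)),((-45,125,70),(104,307)),((-45,90,70),(142,303)),((20,90,70),(132,208))]
P=np.array([a for a,_ in L])/1000; uv=(np.array([b for _,b in L])+.5)/4.4-.5+[255,135]
f=lambda q:(proj(c,P@Rz(q[2]).T+[q[0],q[1],0])-uv).ravel()
s=least_squares(f,[.6,0.03,.1],loss="soft_l1"); q=s.x; print(q); print(s.fun.reshape(-1,2).round(1).tolist())
np.save("board.npy",q)
R=Rz(q[2]); W=lambda p:R@(np.array(p)/1000)+[q[0],q[1],0]
print(W((20,90,36)))
by=.142; J=Rz(by)[:,0]
print("grasp",r.ik([.592,-.279,.004],tool([0,0,-1],J)),r.ik([.592,-.279,.004],tool([0,0,-1],-J)))
for s_ in(1,-1):
  print("place",r.ik(W((-42,-13,40)),tool([0,0,-1],s_*R[:,0])))
  print("end",r.ik(W((4,-135,42)),tool([0,0,-1],s_*R[:,1])), "side",r.ik(W((-40,0,44)),tool([0,0,-1],s_*R[:,1])))
  for a in(35,45,55):
    t=np.radians(a); print("hold",a,r.ik(W((-12,25,60)),tool(R@[np.cos(t),0,-np.sin(t)],s_*R[:,1])))
E
```

```text
[0.5703961  0.06056033 0.11230058]
[[0.8, 1.5], [1.1, 0.5], [-0.5, 0.8], [-0.0, 0.8], [0.3, -0.6], [0.0, -0.2], [0.8, -0.0], [-1.2, -4.3], [-0.6, -4.7], [-0.5, 0.1]]
[0.5801843  0.15223471 0.036     ]
grasp [-0.44041187  0.44921298 -0.11613157  1.00545178  0.          0.98838445] [-4.40411874e-01  4.49212976e-01 -1.16131575e-01  1.00545178e+00
  4.44089210e-16 -2.15320820e+00]
place [ 8.08160209e-02  2.08942901e-01 -3.68540290e-01  9.93313135e-01
  4.44089210e-16  1.53931177e+00]
end [-0.12344223  0.31696199 -0.22076764  1.03306669  0.         -0.23574281] side [ 0.10528706  0.20906294 -0.35892278  1.00281061  0.         -0.00701352]
hold 35 [ 0.17873032 -0.17965883 -1.2285121  -0.43695018 -0.05440287  0.03814017]
hold 45 [ 0.17250906 -0.20076587 -1.06129675 -0.07422591 -0.04256096  0.04259956]
hold 55 [ 0.16646257 -0.14970111 -0.88932658  0.22099493 -0.03105585  0.04438118]
place [ 0.08081602  0.2089429  -0.36854029  0.99331314  0.         -1.60228089]
end [-0.12344223  0.31696199 -0.22076764  1.03306669  0.          2.90584984] side [ 0.10528706  0.20906294 -0.35892278  1.00281061  0.          3.13457913]
hold 35 [ 0.17873032 -0.17965883 -1.2285121  -0.43695018 -0.05440287 -3.10345248]
hold 45 [ 0.17250906 -0.20076587 -1.06129675 -0.07422591 -0.04256096 -3.0989931 ]
hold 55 [ 0.16646257 -0.14970111 -0.88932658  0.22099493 -0.03105585 -3.09721148]
```

```bash
python3 - <<'E'
from h import *
from scipy.optimize import least_squares
c=cam("top")
L=[((-170,125,36),(118,428)),((-170,-125,36),(402,392)),((60,125,72),(86,165)),((60,-125,72),(370,125)),((150,150,18),(52,90)),((150,-150,18),(381,43)),((-150,-150,18),(427,369)),((20,90,70),(132,208))]
P=np.array([a for a,_ in L])/1000; uv=(np.array([b for _,b in L])+.5)/4.4-.5+[255,135]
f=lambda q:(proj(c,P@Rz(q[2]).T+[q[0],q[1],0])-uv).ravel()
s=least_squares(f,[.6,0.03,.1]); q=s.x; print(q); print(s.fun.reshape(-1,2).round(1).tolist())
np.save("board.npy",q)
R=Rz(q[2]); W=lambda p:np.array(p)/1000@R.T+[q[0],q[1],0]
def box(x0,x1,y0,y1,z0,z1): return [[(x0,y0,z),(x0,y1,z),(x1,y1,z),(x1,y0,z)] for z in(z0,z1)]
Q=box(-150,150,-150,150,18,18)[:1]+box(-170,60,-125,125,36,36)[:1]+box(20,60,-125,125,36,72)+box(-45,20,90,125,36,70)
out=[]
for n,(x0,y0,x1,y1) in(("top",(258,138,358,243)),("scene",(250,180,390,280))):
    cc=cam(n); k=4 if n=="top" else 2.8
    im=cv2.resize(cc["image"][y0:y1,x0:x1],None,fx=k,fy=k,interpolation=cv2.INTER_CUBIC)
    for p in Q:
        cv2.polylines(im,[np.round((proj(cc,W(p))-[x0,y0]+.5)*k-.5).astype(int)],True,(255,0,0),1)
    out.append(cv2.copyMakeBorder(im,0,420-im.shape[0],0,0,cv2.BORDER_CONSTANT))
cv2.imwrite("pics/ov.png",np.hstack(out))
E
```

```text
[0.57193824 0.06142577 0.10572325]
[[0.3, 0.9], [0.6, 0.3], [-0.7, 0.2], [-0.2, 0.6], [0.3, -1.2], [0.1, -0.4], [0.3, -0.1], [-0.7, -0.5]]
```

View pics/ov.png

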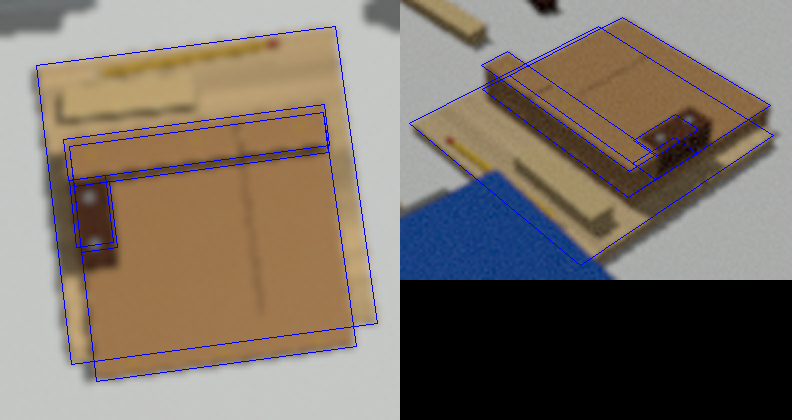

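The overlay fits both views within about 1 px. The stop block really reaches about 15 mm farther out than stated, to x≈-60, so I'll allow for that. Now for the grasp.

```bash
python3 - <<'E'
from h import *
o=tool([0,0,-1],Rz(.142)[:,0])
r.goto([.5925,-.279,.18],o); r.move_straight([.5925,-.279,.004],v=.12)
s=r.observe(); print(s["time"],s["contact_force"])
r.grasp(); s=r.observe(); print(s["opening"],s["contact_force"])
r.move_straight([.5925,-.279,.12],v=.15); s=r.observe(); print(s["time"],s["opening"],s["eef_pos"],s["contact_force"])
c=cam("top"); a=c["image"][125:235,330:450]; c=cam("scene"); b=c["image"][90:200,190:340]
cv2.imwrite("pics/g.png",cv2.resize(np.hstack([a,b]),None,fx=2.9,fy=2.9,interpolation=cv2.INTER_CUBIC))
E
```

```text
5.225 [ 0.4817001  -0.12478482 -0.31069416]
0.36065892128056487 [-0.30264653  0.54437495  2.64464904]
6.6917 0.3556104133436555 [ 0.59195014 -0.27873389  0.11876107] [-0.39607072 -0.3924621  -1.0746899 ]
```

View pics/g.png

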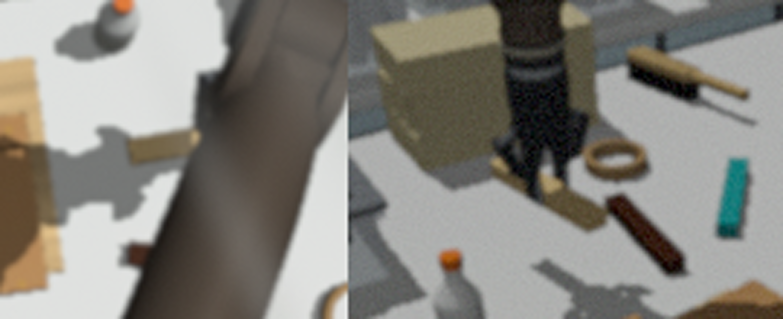

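The batten is held: in the scene crop the fingers grip it about mid-length near (545,185), clear of the table, and the dark batten hasn't moved. Next I'll carry it over the bed, lower it, and slide it to the stop.

```bash
cat >> h.py <<'E'
q=np.load("board.npy"); R=Rz(q[2])
W=lambda p:np.array(p,float)/1000@R.T+[q[0],q[1],0]
def F(): 
    s=r.observe(); return R.T@s["contact_force"]      # board axes
def B(): return R.T@(r.observe()["eef_pos"]-[q[0],q[1],0])*1000
E
python3 - <<'E'
from h import *
o=tool([0,0,-1],R[:,0])
r.goto(W((-45,-24,130)),o); r.move_straight(W((-45,-24,52)),v=.15); r.pause(.2); f0=F(); print("f0",f0)
z=50
while z>38:
    r.move_straight(W((-45,-24,z)),v=.03); d=F()-f0
    if d[2]>4: break
    z-=1.5
print("z",z,d,B())
z=z+0.7; y=-24; r.move_straight(W((-45,y,z)),v=.03); f0=F()
while y<5:
    y+=2; r.move_straight(W((-45,y,z)),v=.03); d=F()-f0
    if abs(d[1])>7: break
print("y",y,d,B(),r.observe()["time"],r.observe()["opening"])
E
```

```text
f0 [-0.07637259  0.20064589 -1.65109744]
z 39.5 [-3.09455239 -0.10037961  6.80294194] [-44.81953949 -24.00835883  40.37086946]
y -4 [  0.47146341 -13.40406514   2.7155877 ] [-44.9409671   -6.51419666  40.37676176] 13.6167 0.3576948348893611
```

```bash
cat >> h.py <<'E'
def push(p,ax,lim,fmax,o=None,step=2,v=.04):
    p=np.array(p,float); r.pause(.1); f0=F(); end=p[ax]+lim
    while p[ax]<end:
        p[ax]+=step; r.move_straight(W(p),o,v=v); d=F()-f0
        if abs(d[ax])>fmax: break
    print("push",p,d.round(1),B().round(1),r.observe()["time"]); return p
E
python3 - <<'E'
from h import *
r.release(); r.move_straight(W((-45,-4,120)),v=.2); 
o=tool([0,0,-1],R[:,1]); r.goto(W((-88,-8,120)),o); r.grasp()
r.move_straight(W((-88,-8,46)),v=.2); r.move_straight(W((-64-14,-8,46)),v=.05)
p=push((-78,-8,46),0,66,10,step=3)
p[0]-=12; r.move_straight(W(p),v=.1); p[2]=120; r.move_straight(W(p),v=.25)
r.goto(W((2,-142,120)),o); r.move_straight(W((2,-142,46)),v=.2)
p=push((2,-142,46),1,30,10,step=2)
p[1]-=10; r.move_straight(W(p),v=.1); p[2]=120; r.move_straight(W(p),v=.25)
t=np.radians(48); d=R@[np.cos(t),0,-np.sin(t)]; oh=tool(d,R[:,1])
r.goto(W((-12-50,25,60+60)),oh)
out=[]
for n,(x0,y0,x1,y1),k in(("top",(258,138,358,243),4),("scene",(250,180,390,280),2.8)):
    cc=cam(n); im=cv2.resize(cc["image"][y0:y1,x0:x1],None,fx=k,fy=k,interpolation=cv2.INTER_CUBIC)
    out.append(cv2.copyMakeBorder(im,0,420-im.shape[0],0,0,cv2.BORDER_CONSTANT))
cv2.imwrite("pics/p.png",np.hstack(out)); print(r.observe()["time"],B())
E
```

```text
push [-18.  -8.  46.] [-16.5  -1.2  10.5] [-22.9  -8.   45.4] 22.8833
push [   2. -120.   46.] [  0.8 -12.3  -0.8] [   2.  -122.8   46.2] 27.575
29.275 [-60.20274231  24.61848082 121.21196863]
```

View pics/p.png

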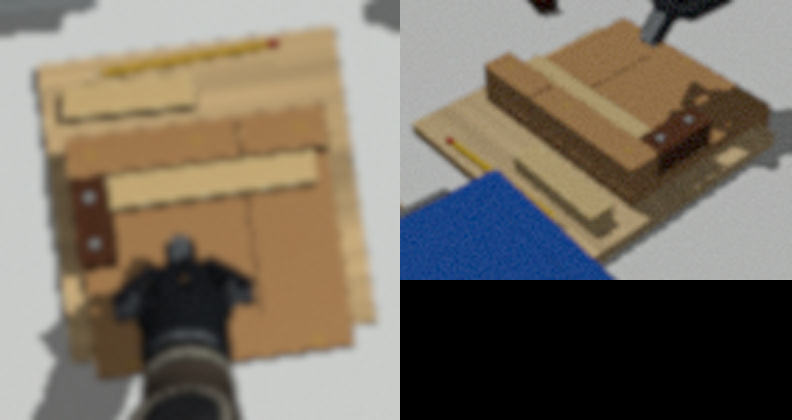

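The batten is home: snug along the fence from about (107,190) to (318,165) in the top crop, with its left end on the dark stop. The tool is waiting tilted in front of it. Next is the diagonal hold, using force feedback.

```bash
python3 - <<'E'
from h import *
a=np.radians(48); d=np.array([np.cos(a),0,-np.sin(a)]); E=np.array([-12,25,60.])
r.move_straight(W(E-25*d),v=.12); r.pause(.3); off=E-25*d-B(); f0=F(); print("off",off.round(1),f0.round(1))
E=E+off-d*(off@d); s=-25
while s<14:
    s+=1.5 if s>-5 else 5
    r.move_straight(W(E+s*d),v=.04); f=F()-f0
    if s>-5: print(s,f.round(1),B().round(1))
    if -f@d>22: break
r.pause(.5); f=F()-f0; print("settled",f.round(1),-f@d,B().round(1),r.observe()["time"])
np.save("hold.npy",np.r_[E,s,f0])
E
```

```text
off [-0.2 -0.  -0.8] [0.2 0.3 0.4]
0 [-0.5  0.3  0.3] [-12.2  25.   59.7]
1.5 [-14.4  -0.6  12.8] [-11.6  25.   59.2]
3.0 [-33.9  -1.1  30. ] [-11.2  25.   58.8]
settled [-33.1  -1.1  28.9] 43.608553548215994 [-11.2  25.   58.8] 32.5417
```

The push is 44 N, a bit more than needed, so I'll ease it to about 30 N and check everything once more.

```bash
python3 - <<'E'
from h import *
h=np.load("hold.npy"); a=np.radians(48); d=np.array([np.cos(a),0,-np.sin(a)])
r.move_straight(W(h[:3]+2.1*d),v=.02); r.pause(.5); f=F()-h[4:]; print(f.round(1),-f@d,B().round(1),r.observe()["time"])
out=[]
for n,(x0,y0,x1,y1),k in(("top",(258,138,430,243),2.3),("scene",(230,150,390,280),2.4)):
    cc=cam(n); im=cv2.resize(cc["image"][y0:y1,x0:x1],None,fx=k,fy=k,interpolation=cv2.INTER_CUBIC)
    out.append(cv2.copyMakeBorder(im,0,420-im.shape[0],0,0,cv2.BORDER_CONSTANT))
cv2.imwrite("pics/f.png",np.hstack(out))
E
```

```text
[-21.2   0.2  19. ] 28.278670822278976 [-11.4  25.   59. ] 33.2917
```

View pics/f.png

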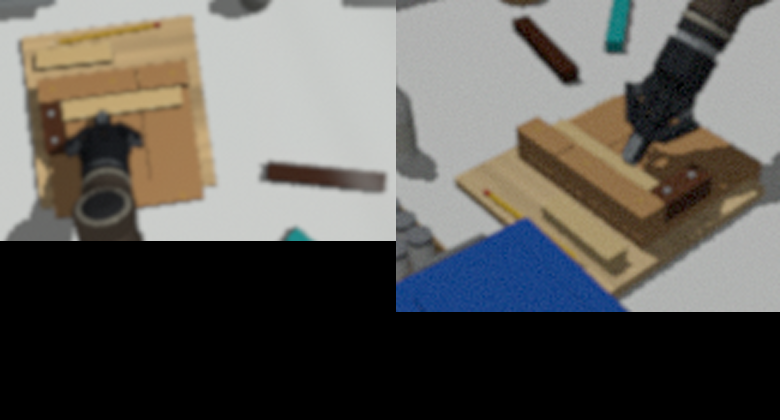

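The batten is seated along the fence and against the stop. The fingertips press its near top edge at about (102,118) in the top crop, left of the slot at (145,130), and the dark batten hasn't moved.

```bash
python3 -c "
from workcell import r
r.hand_in(); print(r.observe()['contact_force'],r.observe()['time'])"
```

```text
the job is handed in; nothing more can be done
the job is handed in; nothing more can be done
```

The pale batten is lying flat on the bed, pushed home against the fence and the stop block. I handed the job in at about 33 s of the 54 s with the arm still holding it.

- **Seating:** I slid the batten to the stop (13 N), pushed it to the fence (17 N), then pushed its end to the stop again (12 N). Each contact came within about 4 mm of where I expected it. The pictures showed no visible gap along the fence or at the stop.
- **Hold:** The closed fingertips press the batten's near top edge at a 48° slope, at y = 25 mm. That is 65 mm from the saw slot, towards the stop block. The last reading, once settled, was 21 N against the fence and 19 N down, about 28 N in all. It first reached 44 N on the fingertips, and I eased it back.
- **Other things:** In the last picture the dark batten, spacer and pencil were where they started. I did not check the saw, try square or tape again.
- **Disagreement:** The stop block looks about 15 mm longer towards the open side than stated. It did no harm, as I kept clear of it. The force could not be read after the hand-in.

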